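# Open the bolted lid of a plate shaker past its hidden catch

## Robot

A 6-joint arm with a two-finger parallel gripper is mounted at the origin on the work surface. World frame = base frame: x ahead of the robot, y to its left, z up, the work surface at z = 0. Lengths are in m, angles in rad, forces in N, time in s.
With the tool pointing down it reaches from about 0.3 to 0.85 m from the base axis. Payload 4.2 kg.
Tool frame: the origin (TCP) lies between the finger pads; the fingertips stand finger_overhang ahead of it and the grasp point (between the pads) lies 6 mm ahead of it (finger_overhang is the distance from the TCP to the fingertips, in m); z points along the fingers, x is the direction in which the jaws open and shut, and the axes are right-handed (so a half turn about z gives the same grasp; the last joint's range is limited). The gripper opens to 91 mm and grips with 3 to 60 N. Pads are 32 mm wide; open, the fingers measure 118 mm over their backs; the gripper's body (76 mm by 178 mm) begins 60 mm behind the grasp point.
Start: joints at [-1.205, 0.32, 1.565, -0, 1.257, -0.02], TCP at [0.216, -0.533, 0.239] pointing down, gripper open.
Joint ranges: [-3.11, 3.11], [-0.84, 2.01], [0.21, 2.61], [-1.34, 4.49], [0.05, 2.63], [-2.56, 2.56]. Speed limits (rad/s): [2.57, 2.57, 3.14, 3.14, 3.14, 3.14].

## Interface

Orientations are given as a unit quaternion [w, x, y, z].
In Python, from plant import * gives the robot as it stands. The module is installed in compiled form; this text tells all that it offers.
- The arm moves only by the shell command python3 -m crank 'ROWS' [OPENING] [FORCE]. ROWS is JSON, a list of rows, each a list of 4 numbers: the shift along the tool's x, y, z in units of 40 mm (1.0 is 40 mm), then the turn about the tool's z in units of 5 degrees (1.0 is 5 degrees). In form: [[tx, ty, tz, roll], ...]. A call has 1 to 20 rows; each row is the pose to reach, as a shift and turn from the pose measured when the call began, along the tool's axes at that moment; what a row does not reach only later rows make up. A row lasts 1/12 s, in which the tool goes at most 41.7 mm and 7.16 degrees, less where a joint would pass 70% of its speed; a pose out of reach is approached as far as the arm can. A call with a gripper value outside its range is refused whole. OPENING is the opening, from -1 (shut) to 1 (fully open), set as the call begins (- or left out, the last holds). The fingers move at their own pace and stop on an object; FORCE is the grip in N (left out, the last holds). Time passes only in rows, so rows that repeat a pose let the fingers close. It gives the time, the measured TCP pose, the force and the opening at its end, in the units of the state.
- get_state(): the state, without advancing time (a new reading comes with each control period).
- camera(name): name is "side" or "top" or "wrist"; returns a dict with "frame" (400x640x3 uint8, red, green, blue), "depth" (400x640 float32, m along the optical axis (not along the pixel's ray), 0 where there is no reading), "fx", "fy", "cx", "cy" (pixels), "D" ([k1, k2, p1, p2, k3] as OpenCV has them; the pictures are not rectified), "extrinsics" (4x4, takes a point from camera to world coordinates); the wrist camera has in their place "tool_from_camera" (4x4, takes a point from camera to tool coordinates, whose origin is the TCP and whose axes are the tool frame's). Camera axes: x right, y down, z forward; pixel columns grow to the right and rows downward; lengths in m; the calibration is good to about 2 mm. A picture is of the moment at which its call begins: read the wrist's pose just before it.
- finish_job(): hands the job in, once; it reports no verdict.
Trained networks look in a picture, given as the dict that the camera call returned (one of the last four; its "shot" number tells which), for a name from the list of things; names that differ only in an ending like _2 or _b are one class to them, and where a whole thing is asked for, a point or a joint stands for the part that bears it (a point fixed in the world has none). Each returns a list of dicts, best first, with "score" (0 to 1); they miss things now and then, are a little off and sometimes report something else, mostly with a low value. They report only what shows in the picture. A call takes as long as a camera call.
- search_frame(picture, label): "centre" ([column, row] in pixels, amid what is visible of it).
The state is a dict: "clock": time; "qpos": joint angles; "dq": joint speeds; "effort": joint torques, N m; "tool_pos": TCP position; "tool_rot": TCP orientation; "force": force on the tool from outside, world axes, zero at the start; "moment": the same for the moment, N m; "width": opening from 0.0 (shut) to 1.0 (fully open).
Only numpy, scipy, OpenCV 4.12 (cv2) and the standard library are available. Lean on these libraries where they do the work, as an engineer would, in place of code of your own. Each camera call takes 0.05 s, during which the arm holds its last target. There are 200 camera calls.

## Task

Open the plate shaker on the bench so that the plate inside can be taken out: lift the red bolt handle out of its notch and draw the bolt fully back, then reach under the overhanging front edge of the lid, feel for the hidden sprung catch, push it aside and lift the lid until it stands steeply open (60 degrees or more) by itself. Leave the other lab ware where it stands.

Things in the scene. Friction and masses are not known exactly. Their poses are not given: they have to be found in the camera images.
- shaker: Plate shaker: cream housing fixed to the table, 185 (x) x 280 (y) x 120 mm, hinged lid on top. Origin on the table, midway across, 60 mm behind the front wall; x points from front to rear, y to the left seen from the front, z up. In these axes: front wall x = -60 mm, lid's front edge x = -110 (overhang 50), hinge x = 100, z = 131. Under the overhang: only the keeper rail and the catch.
- lid_edge (a point): Middle of the lid's lower front edge (moves with the lid; closed: 125 mm above the table). Lid: plate 280 mm wide (y), 210 mm from front edge to hinge, 12 mm thick, cream with a clear window; the space under its overhang is reached with a tool tilted forward. Axes as the shaker's with the lid closed, tilting with it.
- catch_zone (a point): On the lid's underside, mid-width, 16 mm behind its front edge. Here a hidden red catch paddle hangs down 38 mm, 12 mm wide (y), 4 to 28 mm behind the edge. Its place along the edge is unknown: its middle lies within 45 mm of this point in y. Feel for it by sweeping from the right (-y) end towards +y. It rises with the lid.
- keeper (a point): Middle of the front of a steel rail (220 mm along y, 6 mm high, 17 mm out from the front wall). The catch's toe hooks under it: the lid lifts only 4 mm. Pushed to +y (3.5 N at first, 7 N at its stop 22 mm on) the catch also slides 0.58 mm forward per mm; from 16 mm on it is free. Hold it aside for the edge's first 20 mm of rise. Lifting hard before pushing jams it. Let go, it springs back.
- lid_hinge (a point): Middle of the lid's hinge axis, which runs along the shaker's y axis, 210 mm behind the lid's front edge and 131 mm above the table.
- lid (a joint): Opening angle of the lid, rad: 0 closed (level), up to 1.35. The hinge is stiff: the lid stays at whatever angle it is left; lifting it at the front edge takes about 7 to 9 N.
- bolt_grip (a point): Middle of the red sleeve (13 mm thick, 33 mm long) on the bolt's handle: a rod reaching 68 mm from the bolt towards the lid's front edge, level and 14 mm above the lid's top face when down (lid top: 137 mm above the table). This point is 53 mm from the bolt's axis. Notch walls, 17 mm high, stand 18 to 30 mm from the axis on both sides of the rod.
- bolt (a joint): How far the bolt is drawn, m: 0 shot (tip in the staple, lid locked), 0.045 fully back. It lies along the shaker's y axis on the lid and is drawn to +y, with about 2 N, only while its handle is lifted 0.5 rad or more (0.7 is comfortable). Let go, the drawn handle falls on the guide block and stays there.
- bolt_handle (a joint): Angle of the bolt's handle about the bolt's axis, rad: 0 down in its notch, pointing to the front; grows as its end is lifted, up to 1.4. It falls by its own weight.
- staple (a point): Middle of the top of the dark steel staple that takes the bolt's tip, standing beside the lid at the shaker's right (-y) side, 34 (x) x 18 (y) mm, 168 mm above the table. Fixed.
- tube_rack: Bystander: yellow tube rack, 95 x 200 x 50 mm, tubes up to 78 mm high; origin under its centre.
- tips_blue: Bystander: blue box of pipette tips, 85 x 125 x 75 mm; origin under its centre.
- tips_pink: Bystander: pink box of pipette tips, 85 x 125 x 75 mm; origin under its centre.
- microplate: Bystander: flat clear microplate on the table in front of the shaker, 85 x 127 x 15 mm; origin under its centre.
- reservoir: Bystander: white open trough in front of the shaker, 60 x 130 x 30 mm; origin under its centre.
- bottle: Bystander: bottle with a blue cap, 60 mm in diameter, 130 mm high; origin under its centre.

How it is judged:
On the way, in this order (a step that is already met when the one before it is completed fails the run):
1. the bolt is drawn back while the lid is still down (value of joint bolt above 0.036 m and value of joint lid below 0.08 rad), for 0.1 s.
2. the lid is past its catch and lifted (value of joint lid above 0.2 rad), for 0.1 s.
At the end, for the whole second after the job is handed in: The lid stands open by itself at 1.0 rad (57 degrees) or more, at rest (under 0.05 rad/s), and the bolt is drawn back by more than 36 of its 45 mm (value of joint lid above 1 rad and velocity of joint lid between -0.05 and 0.05 rad/s and value of joint bolt above 0.036 m); the robot touches nothing.
It fails at once if a bystander is pushed more than 30 mm from its place (distance of any of tube_rack, tips_blue, tips_pink, microplate, reservoir, bottle from where it was at the start of the episode above 0.03 m).
It also fails if it takes over 58 s, if anything falls off the work surface, if the arm or the gripper's body presses on something with over 40 N, if the wrist force passes 120 N, or if a joint passes its speed limit or range.

## Working session

There is one attempt and no reset: what is moved stays moved. The work goes in short steps, Python scripts to look and compute and a shell command to move; the robot and the scene stay as the last step left them, time stands still between calls to the robot, and variables do not carry over. Pictures are saved under pics/ and viewed, about 8 in all and at most 12, crops included, and the job is handed in when it is done.

```bash
mkdir -p pics
cat > h.py <<'E'
from plant import *
import numpy as np, cv2
from scipy.spatial.transform import Rotation as R
def rot(q): return R.from_quat([q[1],q[2],q[3],q[0]]).as_matrix()
def save(c,n): cv2.imwrite('pics/'+n+'.png',c['frame'][:,:,::-1])
def T(c,s=None):
    if 'extrinsics' in c: return np.array(c['extrinsics'])
    M=np.eye(4); M[:3,:3]=rot(s['tool_rot']); M[:3,3]=s['tool_pos']; return M@np.array(c['tool_from_camera'])
def px(c,uv,s=None,r=2):
    u,v=[int(round(a)) for a in uv]
    d=c['depth'][max(v-r,0):v+r+1,max(u-r,0):u+r+1]; d=d[d>0]
    if len(d)==0: return None
    z=np.median(d)
    K=np.array([[c['fx'],0,c['cx']],[0,c['fy'],c['cy']],[0,0,1]])
    n=cv2.undistortPoints(np.array([[uv]],float),K,np.array(c['D']))[0,0]
    return (T(c,s)@np.array([n[0]*z,n[1]*z,z,1]))[:3]
def cloud(c,s=None):
    h,w=c['depth'].shape
    K=np.array([[c['fx'],0,c['cx']],[0,c['fy'],c['cy']],[0,0,1]])
    g=np.stack(np.meshgrid(np.arange(w),np.arange(h)),-1).reshape(-1,1,2).astype(float)
    n=cv2.undistortPoints(g,K,np.array(c['D'])).reshape(h,w,2)
    z=c['depth']; P=np.stack([n[...,0]*z,n[...,1]*z,z],-1)
    M=T(c,s); W=P@M[:3,:3].T+M[:3,3]; W[z<=0]=np.nan; return W
E
python3 - <<'E'
from h import *
np.set_printoptions(precision=3,suppress=True)
s=get_state(); print(s)
ims=[]
for n in ['side','top']:
    c=camera(n); save(c,n+'0'); ims.append(c['frame'][:,:,::-1])
    print(n,np.array(c['extrinsics']))
    for l in ['shaker','lid_edge','bolt_grip','staple','lid_hinge','keeper','catch_zone','tube_rack','tips_blue','tips_pink','microplate','reservoir','bottle']:
        r=search_frame(c,l)[:2]
        for q in r: print(l,round(q['score'],2),np.array(q['centre']),px(c,q['centre']))
E
```

```text
{'clock': 0.0, 'qpos': array([-1.205,  0.32 ,  1.566, -0.   ,  1.257, -0.02 ]), 'dq': array([ 0.   , -0.   , -0.   ,  0.002,  0.001,  0.001]), 'effort': array([ -0.   , -41.246, -23.197,   0.073,   0.046,  -0.   ]), 'tool_pos': array([ 0.216, -0.532,  0.238]), 'tool_rot': array([-0.001,  0.83 , -0.558, -0.001]), 'force': array([0.431, 0.021, 0.046]), 'moment': array([ 0.008,  0.005, -0.035]), 'width': 1.0028170715161282}
side [[-0.985 -0.108  0.131  0.43 ]
 [-0.17   0.664 -0.728  0.82 ]
 [-0.008 -0.74  -0.673  0.897]
 [ 0.     0.     0.     1.   ]]
shaker 0.71 [267.8 191.5] [0.717 0.001 0.135]
lid_edge 0.83 [278.5 177.9] [ 0.702 -0.059  0.135]
bolt_grip 0.66 [305.2 156.3] [ 0.642 -0.147  0.153]
staple 0.79 [266.9 192.6] [0.719 0.006 0.135]
lid_hinge 0.48 [305.  155.7] [ 0.643 -0.148  0.155]
lid_hinge 0.35 [366.1 142.4] [ 0.479 -0.392  0.05 ]
keeper 0.6 [267.3 190. ] [ 0.721 -0.005  0.134]
catch_zone 0.64 [277.6 179.7] [ 0.703 -0.051  0.135]
tube_rack 0.56 [364.7 142.5] [ 0.484 -0.391  0.05 ]
tips_blue 0.82 [350.8 376.9] [0.437 0.445 0.076]
tips_pink 0.85 [260.5 366.4] [0.619 0.453 0.
[... 491 characters left out ...]
aple 0.66 [331.2 158.2] [ 0.723 -0.061  0.134]
lid_hinge 0.6 [332.4 159.3] [ 0.719 -0.065  0.134]
lid_hinge 0.4 [356.4 179.6] [ 0.645 -0.148  0.152]
keeper 0.95 [330.1 163.7] [ 0.703 -0.057  0.134]
catch_zone 0.65 [356.9 173.8] [ 0.665 -0.15   0.151]
catch_zone 0.58 [330.8 159.8] [ 0.717 -0.06   0.134]
tube_rack 0.93 [436.5 227.5] [ 0.488 -0.455  0.051]
tips_blue 0.64 [188.6 234.3] [0.45  0.448 0.074]
tips_blue 0.54 [259.1 252.9] [0.387 0.2   0.003]
tips_pink 0.81 [193.1 187.8] [0.619 0.44  0.075]
tips_pink 0.51 [186.2 235.7] [0.445 0.457 0.074]
microplate 0.6 [375.3 250.1] [ 0.403 -0.234  0.013]
reservoir 0.85 [260.6 255.2] [0.378 0.194 0.004]
bottle 0.6 [417.9 184. ] [ 0.644 -0.38   0.083]
```

Run:
```python
from h import *
np.set_printoptions(precision=4,suppress=True)
c=camera('top'); W=cloud(c); f=c['frame'].astype(int)
m=(abs(W[...,2]-.137)<.008)&(W[...,0]>.5)&(abs(W[...,1])<.3)
p=W[m][:,:2].astype(np.float32)
r=cv2.minAreaRect(p*1000); print(r); print(cv2.boxPoints(r))
print('lid z',np.median(W[m][:,2]))
red=(f[...,0]>130)&(f[...,1]<80)&(f[...,2]<80)&(W[...,2]>.12)
print('red top',red.sum(),np.nanmean(W[red],0),np.nanmin(W[red],0),np.nanmax(W[red],0))
hi=(W[...,2]>.16)&(W[...,0]>.5)&(abs(W[...,1])<.35); print('high',np.nanmedian(W[hi],0),hi.sum())
c2=camera('side');W2=cloud(c2);f=c2['frame'].astype(int)
m=(abs(W2[...,2]-.137)<.006)&(W2[...,0]>.45)&(abs(W2[...,1])<.3)
r=cv2.minAreaRect(W2[m][:,:2].astype(np.float32)*1000); print('side',r,cv2.boxPoints(r))
red=(f[...,0]>130)&(f[...,1]<80)&(f[...,2]<80)&(W2[...,2]>.12)
print('red side',red.sum(),np.nanmean(W2[red],0),np.nanmin(W2[red],0),np.nanmax(W2[red],0))
a=cv2.resize(c['frame'][110:300,160:480,::-1],(800,475)); b=cv2.resize(c2['frame'][100:300,190:450,::-1],(780,600))
cv2.imwrite('pics/a.png',a);cv2.imwrite('pics/b.png',b)
```

```text
((719.5046997070312, -70.174072265625), (301.6056213378906, 225.6442413330078), 86.94111633300781)
[[ 598.7961 -214.7416]
 [ 824.1189 -226.7825]
 [ 840.2133   74.3934]
 [ 614.8905   86.4343]]
lid z 0.13505547672652107
red top 668 [0.7897 0.564  0.1759] [ 0.6117 -0.1496  0.1509] [0.9265 0.7037 0.2152]
high [0.8915 0.3278 0.1884] 250
side ((718.2884521484375, -75.35227966308594), (308.4041748046875, 227.19996643066406), 86.99913787841797) [[ 596.7716 -223.3958]
 [ 823.66   -235.29  ]
 [ 839.8053   72.6913]
 [ 612.9169   84.5854]]
red side 315 [0.895  0.4308 0.1987] [ 0.6101 -0.1492  0.1577] [0.9145 0.5218 0.2031]
```

View pics/a.png

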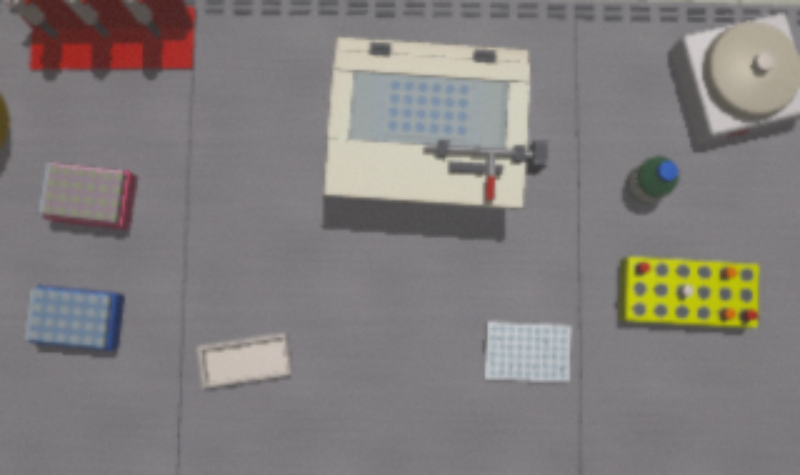

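View pics/b.png

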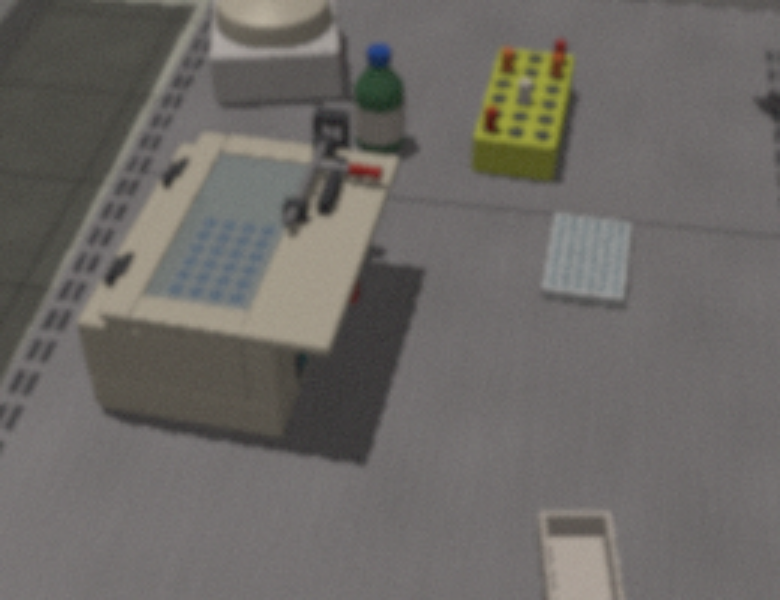

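The top view shows the shaker at (430,120), the red bolt sleeve at (490,187) and the staple at (540,153). The side view shows a small red spot under the lid edge at (355,295), which is probably the catch paddle. I'll locate both precisely.

Run:
```python
from h import *
import plant
print([n for n in dir(plant) if n[0]!='_'], getattr(plant,'finger_overhang',None))
np.set_printoptions(precision=4,suppress=True)
ya=np.array([.0533,.9986,0]); xa=np.array([.9986,-.0533,0]); O=np.array([.7162,-.0602,0])
for n in ['top','side']:
    c=camera(n); W=cloud(c); f=c['frame'].astype(int)
    red=(f[...,0]>90)&(f[...,0]>1.8*f[...,1])&(f[...,0]>1.8*f[...,2])&(W[...,0]>.5)&(W[...,0]<.8)&(abs(W[...,1])<.3)
    k,l,st,ct=cv2.connectedComponentsWithStats(red.astype(np.uint8))
    for i in range(1,k):
        P=W[l==i]; L=np.stack([(P-O)@xa,(P-O)@ya,P[:,2]],-1)
        print(n,st[i],ct[i],np.median(P,0),'local',np.median(L,0),L.min(0),L.max(0))
    # lid plane local extents, cream pixels
    cream=(abs(W[...,2]-.1355)<.005)&(f.min(-1)>150)&(f[...,0]>f[...,2]+10)&(W[...,0]>.5)&(abs(W[...,1])<.3)
    r=cv2.minAreaRect(W[cream][:,:2].astype(np.float32)*1000); print(n,'cream',cream.sum(),r,cv2.boxPoints(r).tolist())
```

```text
['Unreachable', 'camera', 'finger_overhang', 'finish_job', 'get_state', 'search_frame'] 0.025
top [355 181   3   9  21] [355.7143 184.5714] [ 0.6284 -0.1456  0.1559] local [-0.0831 -0.09    0.1559] [-0.1    -0.0936  0.1498] [-0.0714 -0.0865  0.1597]
top cream 2214 ((713.8499145507812, -59.72596740722656), (280.02239990234375, 209.35255432128906), 87.21893310546875) [[602.503662109375, -194.493408203125], [811.609619140625, -204.651123046875], [825.1961669921875, 75.04147338867188], [616.0902099609375, 85.19918823242188]]
side [307 155  10   4  24] [311.125  156.4583] [ 0.6251 -0.1448  0.1561] local [-0.0864 -0.0894  0.1561] [-0.1017 -0.0949  0.1517] [-0.0736 -0.0861  0.1586]
side cream 0 ((0.0, 0.0), (0.0, 0.0), 0.0) [[0.0, 0.0], [0.0, 0.0], [0.0, 0.0], [0.0, 0.0]]
```

```bash
cat >> h.py <<'E'
np.set_printoptions(precision=3,suppress=True)
ya=np.array([.0485,.9988,0]); xa=np.array([.9988,-.0485,0]); za=np.array([0,0,1.]); O=np.array([.7192,-.0600,0])
S=np.stack([xa,ya,za])
def loc(p): return S@(np.array(p)-O)
def wor(l): return O+S.T@np.array(l)
def go(p,jaw=None):
    "print the move to world TCP p (jaw: wanted world direction of tool x)"
    s=get_state(); M=rot(s['tool_rot']); d=M.T@(np.array(p)-s['tool_pos'])/.04
    r=None
    if jaw is not None:
        j=M.T@jaw; a=np.degrees(np.arctan2(j[1],j[0])); a=(a+90)%180-90; r=a/5
    print('rows',d,'roll',r)
def st():
    s=get_state(); M=rot(s['tool_rot'])
    print('t',round(s['clock'],2),'p',s['tool_pos'],'loc',loc(s['tool_pos']),'F(loc)',S@s['force'],'w',round(s['width'],3),'q',s['qpos'],'z(loc)',S@M[:,2],'x(loc)',S@M[:,0])
E
python3 - <<'E'
from h import *
st(); go([.625,-.1455,.25],ya)
c=camera('side'); W=cloud(c)
for v in range(192,206): print(v,[tuple(int(x) for x in c['frame'][v,u]) for u in range(303,314)])
print(loc(W[198,308]),loc(W[198,310]),loc(W[196,308]))
E
```

```text
t 1.6 p [ 0.216 -0.533  0.239] loc [-0.479 -0.497  0.239] F(loc) [ 0.308  0.858 -0.088] w 0.995 q [-1.205  0.32   1.565  0.     1.257 -0.02 ] z(loc) [ 0. -0. -1.] x(loc) [ 0.421 -0.907  0.   ]
rows [ -5.125 -13.108  -0.276] roll 4.977091066572865
192 [(160, 150, 136), (161, 152, 137), (161, 151, 138), (161, 151, 135), (146, 139, 125), (113, 108, 98), (82, 75, 69), (62, 60, 61), (67, 63, 64), (61, 60, 61), (61, 61, 57)]
193 [(161, 155, 136), (160, 150, 136), (161, 153, 136), (159, 150, 136), (133, 124, 109), (101, 93, 85), (72, 61, 58), (60, 55, 52), (60, 57, 57), (59, 55, 59), (62, 58, 58)]
194 [(163, 154, 138), (162, 153, 138), (157, 149, 133), (149, 141, 126), (124, 118, 106), (91, 79, 69), (71, 52, 48), (61, 53, 54), (58, 57, 55), (62, 62, 59), (63, 58, 58)]
195 [(160, 150, 136), (161, 153, 136), (157, 146, 132), (144, 135, 122), (111, 100, 91), (80, 63, 56), (68, 47, 49), (62, 55, 53), (63, 60, 62), (65, 63, 63), (63, 61, 61)]
196 [(163, 154, 139), (160, 152, 134), (155, 147, 131), (133, 125, 114), (99, 88, 78), (76, 53, 48), (63, 43, 42), (65, 57, 56), (60, 58, 59), (65, 62, 64)
[... 877 characters left out ...]
 (126, 120, 110), (88, 85, 77), (65, 61, 60), (58, 55, 57), (65, 59, 59), (62, 59, 61), (63, 64, 62), (62, 60, 61), (60, 60, 59), (64, 63, 63)]
203 [(143, 134, 120), (112, 107, 97), (80, 75, 70), (61, 61, 59), (61, 60, 60), (64, 61, 61), (60, 60, 57), (67, 67, 66), (61, 56, 58), (64, 63, 62), (64, 61, 65)]
204 [(130, 124, 110), (93, 88, 80), (71, 69, 68), (58, 58, 57), (58, 59, 57), (63, 59, 60), (62, 62, 63), (59, 56, 58), (61, 56, 57), (62, 62, 62), (62, 61, 56)]
205 [(120, 115, 101), (89, 85, 80), (66, 64, 62), (62, 60, 62), (61, 59, 58), (63, 63, 61), (63, 61, 63), (59, 55, 56), (61, 61, 60), (60, 56, 59), (58, 55, 55)]
[-0.107  0.025  0.098] [-0.086 -0.078  0.002] [-0.108  0.027  0.108]
```

```bash
python3 -m crank '[[-5.1,-13.1,-0.3,5],[-5.1,-13.1,-0.3,5],[-5.1,-13.1,-0.3,5],[-5.1,-13.1,-0.3,5],[-5.1,-13.1,-0.3,5],[-5.1,-13.1,-0.3,5],[-5.1,-13.1,-0.3,5],[-5.1,-13.1,-0.3,5],[-5.1,-13.1,-0.3,5],[-5.1,-13.1,-0.3,5],[-5.1,-13.1,-0.3,5],[-5.1,-13.1,-0.3,5],[-5.1,-13.1,-0.3,5],[-5.1,-13.1,-0.3,5],[-5.1,-13.1,-0.3,5],[-5.1,-13.1,-0.3,5],[-5.1,-13.1,-0.3,5],[-5.1,-13.1,-0.3,5]]' 0.1 15
python3 - <<'E'
from h import *
st(); s=get_state(); c=camera('wrist'); save(c,'w1'); W=cloud(c,s); f=c['frame'].astype(int)
red=(f[...,0]>100)&(f[...,0]>1.8*f[...,1])&(f[...,0]>1.8*f[...,2])&(W[...,2]>.13)
P=W[red]; print(red.sum(),'med',np.median(P,0),P.min(0),P.max(0),'loc pct',[np.percentile((P-O)@S.T,q,axis=0) for q in (3,97)])
E
```

```text
clock: 3.15
tool_pos: [0.6242, -0.1475, 0.251]
tool_rot: [-0.0, -0.689, 0.725, 0.0]
force: [-0.3, -0.5, -0.5]
width: 0.55
t 3.15 p [ 0.624 -0.148  0.251] loc [-0.091 -0.092  0.251] F(loc) [-0.265 -0.527 -0.484] w 0.55 q [-0.25   0.419  1.38  -0.001  1.342  1.373] z(loc) [-0.001 -0.    -1.   ] x(loc) [-0.003 -1.     0.   ]
669 med [ 0.629 -0.147  0.157] [ 0.609 -0.154  0.151] [ 0.642 -0.141  0.159] loc pct [array([-0.104, -0.097,  0.153]), array([-0.074, -0.085,  0.158])]
```

View pics/w1.png

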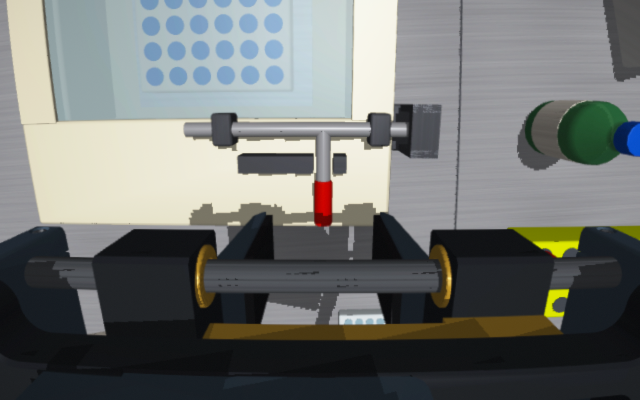

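The wrist view shows the sleeve at (323,203), centred between the jaws. I'll go down on it and close.

```bash
python3 -m crank '[[0,0,1,0],[0,0,1.7,0],[0,0,2.1,0],[0,0,2.1,0],[0,0,2.1,0],[0,0,2.1,0]]' && python3 -m crank '[[0,0,0,0],[0,0,0,0],[0,0,0,0],[0,0,0,0],[0,0,0,0],[0,0,0,0],[0,0,0,0]]' -1 12
python3 -c "
from h import *
st()"
```

```text
clock: 3.7
tool_pos: [0.6244, -0.1485, 0.1686]
tool_rot: [0.0, -0.688, 0.726, -0.001]
force: [-0.5, -0.8, 0.3]
width: 0.547
clock: 4.28
tool_pos: [0.6245, -0.1479, 0.1687]
tool_rot: [0.001, -0.688, 0.726, -0.0]
force: [0.1, 1.4, 1.6]
width: 0.139
t 4.28 p [ 0.624 -0.148  0.169] loc [-0.09  -0.092  0.169] F(loc) [0.039 1.398 1.573] w 0.139 q [-0.251  0.471  1.508  0.001  1.162  1.373] z(loc) [ 0.002  0.    -1.   ] x(loc) [-0.005 -1.    -0.001]
```

```bash
python3 -m crank '[[0,-0.01,-0.17,0],[0,-0.04,-0.33,0],[0,-0.09,-0.48,0],[0,-0.16,-0.63,0],[0,-0.25,-0.77,0],[0,-0.36,-0.92,0],[0,-0.36,-0.92,0],[0,-0.36,-0.92,0]]' && python3 -m crank '[[-0.2,0,0,0],[-0.4,0,0,0],[-0.6,0,0,0],[-0.8,0,0,0],[-1.0,0,0,0],[-1.15,0,0,0],[-1.2,0,0,0],[-1.2,0,0,0],[-1.2,0,0,0]]'
python3 -c "
from h import *
st();c=camera('side');cv2.imwrite('pics/s2.png',cv2.resize(c['frame'][100:260,230:390,::-1],(600,600)))"
```

```text
clock: 4.95
tool_pos: [0.6392, -0.1486, 0.2065]
tool_rot: [0.001, -0.688, 0.726, -0.001]
force: [-2.4, 1.8, 1.8]
width: 0.134
clock: 5.7
tool_pos: [0.6417, -0.1029, 0.2067]
tool_rot: [-0.001, -0.688, 0.725, -0.003]
force: [-2.5, -8.5, 1.5]
width: 0.134
t 5.7 p [ 0.642 -0.103  0.207] loc [-0.075 -0.047  0.207] F(loc) [-2.085 -8.633  1.547] w 0.134 q [-0.174  0.456  1.433 -0.005  1.249  1.451] z(loc) [ 0.003 -0.006 -1.   ] x(loc) [-0.004 -1.     0.006]
```

View pics/s2.png

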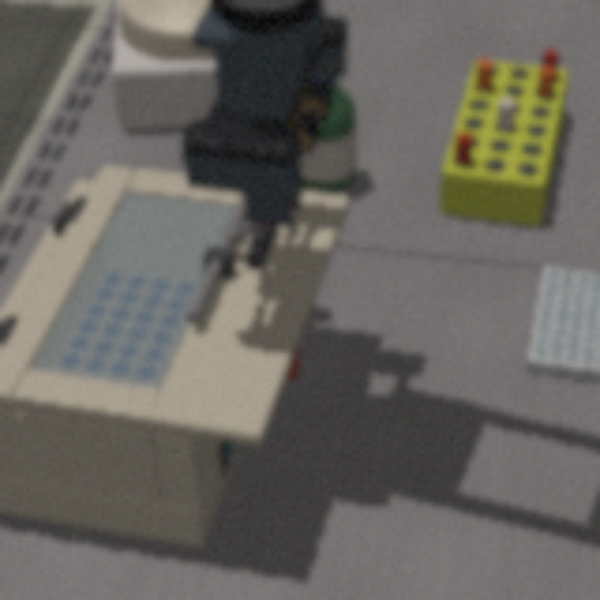

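The bolt moved 45.7 mm and came up against its stop at 8.6 N. The picture shows the lid closed with the gripper still on the raised handle. I'll release, rise, and check.

```bash
python3 -m crank '[[0,0,0,0],[0,0,0,0],[0,0,0,0],[0,0,0,0],[0,0,-0.5,0],[0,0,-1.5,0],[0,0,-2.5,0],[0,0,-3.5,0],[0,0,-4.5,0],[0,0,-4.5,0],[0,0,-4.5,0]]' 0
python3 - <<'E'
from h import *
st(); s=get_state(); c=camera('wrist'); W=cloud(c,s); f=c['frame'].astype(int)
red=(f[...,0]>100)&(f[...,0]>1.8*f[...,1])&(f[...,0]>1.8*f[...,2])&(W[...,2]>.13)&(W[...,0]<.75)&(abs(W[...,1])<.25)
P=(W[red]-O)@S.T; print(red.sum(),[np.percentile(P,q,axis=0) for q in (3,50,97)])
save(c,'w3')
E
```

```text
clock: 6.67
tool_pos: [0.642, -0.1015, 0.3899]
tool_rot: [0.002, -0.688, 0.725, -0.006]
force: [0.9, -0.1, -1.7]
width: 0.498
t 6.67 p [ 0.642 -0.101  0.39 ] loc [-0.075 -0.045  0.39 ] F(loc) [ 0.905 -0.079 -1.677] w 0.498 q [-0.172  0.397  1.078 -0.004  1.655  1.45 ] z(loc) [ 0.01  -0.006 -1.   ] x(loc) [-0.003 -1.     0.005]
378 [array([-0.098, -0.052,  0.17 ]), array([-0.084, -0.047,  0.177]), array([-0.069, -0.041,  0.184])]
```

The bolt is drawn: the sleeve moved from y = -92 to -47 mm, and it stays there. Rows can't tilt the tool directly, so I'll check whether the arm gives up orientation at its reach limit, high above the bench and clear of everything.

```bash
python3 -m crank '[[-1.2,-1,0,0],[-1.2,-2,0,0],[-1.2,-3,0,0],[-1.2,-4,0,0],[-1.2,-5,0,0],[-1.2,-6,0,0],[-1.2,-7,0,0],[-1.2,-8,0,0]]' -1
python3 -c "
from h import *
st()"
```

```text
clock: 7.38
tool_pos: [0.8618, -0.0633, 0.3439]
tool_rot: [0.006, -0.689, 0.725, -0.009]
force: [0.1, -0.4, 0.1]
width: 0.003
t 7.38 p [ 0.862 -0.063  0.344] loc [0.143 0.004 0.344] F(loc) [ 0.074 -0.38   0.106] w 0.003 q [-0.085  0.914  0.222 -0.005  1.984  1.535] z(loc) [ 0.021 -0.005 -1.   ] x(loc) [-0.003 -1.     0.005]
```

Orientation held and only the position was clamped. Joint 5's upper limit is a better candidate, because a high pose with the tool pointing down needs j5 > 2.63 and so can't be reached without tilting. I'll try that.

```bash
python3 -m crank '[[-1,10,-20,0],[-1,10,-20,0],[-1,10,-20,0],[-1,10,-20,0],[-1,10,-20,0],[-1,10,-20,0],[-1,10,-20,0],[-1,10,-20,0],[-1,10,-20,0],[-1,10,-20,0],[-1,10,-20,0],[-1,10,-20,0],[-1,10,-20,0],[-1,10,-20,0],[-1,10,-20,0],[-1,10,-20,0]]'
python3 -c "
from h import *
st()"
```

```text
clock: 8.72
tool_pos: [0.4586, -0.0132, 0.7249]
tool_rot: [0.012, -0.689, 0.725, -0.016]
force: [-0.5, -0.0, -0.6]
width: 0.005
t 8.72 p [ 0.459 -0.013  0.725] loc [-0.263  0.034  0.725] F(loc) [-0.454 -0.042 -0.552] w 0.005 q [-0.051  0.349  0.215 -0.008  2.539  1.564] z(loc) [ 0.039 -0.005 -0.999] x(loc) [-0.003 -1.     0.005]
```

```bash
python3 -m crank '[[0,2,-10,0],[0,4,-10,0],[0,6,-10,0],[0,7,-10,0],[0,8,-10,0],[0,8,-10,0]]'
python3 -c "
from h import *
st()"
```

```text
clock: 9.22
tool_pos: [0.3399, -0.0065, 0.7829]
tool_rot: [0.033, -0.688, 0.724, -0.039]
force: [0.2, 0.3, -0.3]
width: 0.006
t 9.22 p [ 0.34  -0.007  0.783] loc [-0.381  0.035  0.783] F(loc) [ 0.207  0.309 -0.341] w 0.006 q [-0.048  0.2    0.214 -0.012  2.625  1.563] z(loc) [ 0.102 -0.006 -0.995] x(loc) [-0.003 -1.     0.005]
```

That works. j5 is now at its limit and the forward tilt is ratcheting up (0.10 rad so far). I'll continue.

```bash
python3 -m crank '[[0,2,-8,0],[0,4,-8,0],[0,5,-8,0],[0,5,-8,0]]'
python3 -m crank '[[0,2,-8,0],[0,4,-8,0],[0,4,-8,0]]' 
python3 -c "
from h import *
st()"
```

```text
clock: 9.55
tool_pos: [0.298, -0.0029, 0.8034]
tool_rot: [0.055, -0.687, 0.722, -0.062]
force: [0.1, 0.3, -0.5]
width: 0.01
clock: 9.8
tool_pos: [0.2603, 0.0003, 0.8191]
tool_rot: [0.074, -0.685, 0.72, -0.083]
force: [-1.0, -0.2, -0.2]
width: 0.005
t 9.8 p [0.26  0.    0.819] loc [-0.461  0.038  0.819] F(loc) [-0.993 -0.21  -0.171] w 0.005 q [-0.029  0.079  0.214 -0.024  2.626  1.57 ] z(loc) [ 0.22  -0.007 -0.975] x(loc) [-0.003 -1.     0.007]
```

```bash
python3 -m crank '[[0.1,3,-6,0],[0.1,5,-6,0],[0.1,6,-6,0],[0.1,6,-6,0]]'
python3 -c "
from h import *
st()"
python3 -m crank '[[0.1,3,-6,0],[0.1,5,-6,0],[0.1,6,-6,0],[0.1,6,-6,0]]' 
python3 -c "
from h import *
st()"
```

```text
clock: 10.13
tool_pos: [0.2104, 0.0052, 0.8362]
tool_rot: [0.099, -0.681, 0.717, -0.109]
force: [0.2, 0.2, 0.1]
width: 0.006
t 10.13 p [0.21  0.005 0.836] loc [-0.511  0.04   0.836] F(loc) [0.165 0.189 0.111] w 0.006 q [ 0.005  0.007  0.214 -0.048  2.625  1.581] z(loc) [ 0.291 -0.008 -0.957] x(loc) [-0.003 -1.     0.007]
clock: 10.47
tool_pos: [0.1596, 0.009, 0.8495]
tool_rot: [0.124, -0.678, 0.712, -0.134]
force: [-0.6, -0.8, 0.2]
width: 0.003
t 10.47 p [0.16  0.009 0.849] loc [-0.562  0.042  0.849] F(loc) [-0.541 -0.827  0.195] w 0.003 q [ 0.092 -0.064  0.214 -0.113  2.625  1.604] z(loc) [ 0.359 -0.005 -0.933] x(loc) [-0.002 -1.     0.005]
```

```bash
python3 -m crank '[[0.3,2,-5,0],[0.3,4,-5,0],[0.3,4,-5,0]]'
python3 -c "
from h import *
st()"
python3 -m crank '[[0.1,3,-5,0],[0.1,4,-5,0],[0.1,4,-5,0]]' 
python3 -c "
from h import *
st()"
```

```text
clock: 10.72
tool_pos: [0.1248, 0.007, 0.857]
tool_rot: [0.145, -0.678, 0.704, -0.151]
force: [-0.0, -0.4, -0.3]
width: 0.003
t 10.72 p [0.125 0.007 0.857] loc [-0.597  0.038  0.857] F(loc) [-0.011 -0.382 -0.274] w 0.003 q [-0.184 -0.118  0.215  0.119  2.625  1.541] z(loc) [ 0.408  0.004 -0.913] x(loc) [ 0.011 -1.     0.001]
clock: 10.97
tool_pos: [0.08, 0.0028, 0.8628]
tool_rot: [0.164, -0.671, 0.703, -0.171]
force: [-0.5, 0.5, 0.4]
width: 0.006
t 10.97 p [0.08  0.003 0.863] loc [-0.641  0.032  0.863] F(loc) [-0.508  0.485  0.394] w 0.006 q [ 0.038 -0.176  0.214 -0.077  2.626  1.58 ] z(loc) [ 0.46   0.002 -0.888] x(loc) [ 0.002 -1.    -0.001]
```

```bash
python3 -m crank '[[0,3,-4,0],[0,5,-4,0],[0,6,-4,0],[0,6,-4,0]]'
python3 -c "
from h import *
st()"
python3 -m crank '[[0,3,-4,0],[0,5,-4,0],[0,6,-4,0],[0,6,-4,0]]' 
python3 -c "
from h import *
st()"
```

```text
clock: 11.3
tool_pos: [0.0253, 0.002, 0.8669]
tool_rot: [0.19, -0.666, 0.694, -0.197]
force: [0.1, -0.1, -0.5]
width: 0.007
t 11.3 p [0.025 0.002 0.867] loc [-0.696  0.028  0.867] F(loc) [ 0.131 -0.109 -0.458] w 0.007 q [ 0.023 -0.252  0.214 -0.066  2.625  1.57 ] z(loc) [ 0.526  0.005 -0.851] x(loc) [ 0.007 -1.    -0.002]
clock: 11.63
tool_pos: [-0.0299, 0.0013, 0.8667]
tool_rot: [0.215, -0.658, 0.686, -0.222]
force: [0.5, -0.0, -0.4]
width: 0.01
t 11.63 p [-0.03   0.001  0.867] loc [-0.751  0.025  0.867] F(loc) [ 0.454 -0.019 -0.389] w 0.01 q [ 0.016 -0.328  0.214 -0.063  2.625  1.563] z(loc) [ 0.589  0.007 -0.808] x(loc) [ 0.008 -1.    -0.003]
```

```bash
python3 -m crank '[[0,3,-3,0],[0,5,-3,0],[0,6,-3,0],[0,6,-3,0]]'
python3 -m crank '[[0,3,-3,0],[0,5,-3,0],[0,6,-3,0],[0,6,-3,0]]' 
python3 -m crank '[[0,3,-2,0],[0,5,-2,0],[0,6,-2,0],[0,6,-2,0]]' 
python3 -c "
from h import *
st(); go(wor([-0.40,-0.03,0.3]),ya)"
```

```text
clock: 11.97
tool_pos: [-0.0853, 0.0008, 0.8623]
tool_rot: [0.24, -0.65, 0.677, -0.249]
force: [0.6, 0.4, -0.1]
width: 0.006
clock: 12.3
tool_pos: [-0.1402, 0.0001, 0.8537]
tool_rot: [0.264, -0.64, 0.667, -0.275]
force: [-0.3, 0.1, 1.2]
width: 0.004
clock: 12.63
tool_pos: [-0.1932, -0.0012, 0.8412]
tool_rot: [0.288, -0.629, 0.657, -0.3]
force: [0.3, -0.6, -0.7]
width: 0.004
t 12.63 p [-0.193 -0.001  0.841] loc [-0.914  0.014  0.841] F(loc) [ 0.357 -0.633 -0.66 ] w 0.004 q [ 0.006 -0.555  0.214 -0.075  2.625  1.538] z(loc) [ 0.756  0.004 -0.655] x(loc) [ 0.005 -1.    -0.   ]
rows [ 1.185  1.816 18.57 ] roll 0.03859888487797321
```

Tilt is now 49°, as wanted. Next I go back forward at height, then down in front of the shaker.

```bash
python3 -c "
from h import *
go([.36,-.02,.74]); c=camera('wrist'); print(c['tool_from_camera'])"
```

```text
rows [-0.126 -7.146 12.116] roll None
[[ 1.     0.001  0.    -0.001]
 [-0.001  0.969  0.248 -0.069]
 [ 0.    -0.248  0.969 -0.146]
 [ 0.     0.     0.     1.   ]]
```

```bash
python3 -m crank '[[-0.1,-7.1,12.1,0],[-0.1,-7.1,12.1,0],[-0.1,-7.1,12.1,0],[-0.1,-7.1,12.1,0],[-0.1,-7.1,12.1,0],[-0.1,-7.1,12.1,0],[-0.1,-7.1,12.1,0],[-0.1,-7.1,12.1,0],[-0.1,-7.1,12.1,0],[-0.1,-7.1,12.1,0],[-0.1,-7.1,12.1,0],[-0.1,-7.1,12.1,0],[-0.1,-7.1,12.1,0],[-0.1,-7.1,12.1,0],[-0.1,-7.1,12.1,0],[-0.1,-7.1,12.1,0],[-0.1,-7.1,12.1,0],[-0.1,-7.1,12.1,0],[-0.1,-7.1,12.1,0]]'
python3 -c "
from h import *
st(); go(wor([-.25,-.07,.2]),ya)"
```

```text
clock: 14.27
tool_pos: [0.2201, -0.0475, 0.7358]
tool_rot: [0.262, -0.645, 0.652, -0.301]
force: [-0.4, -0.2, -0.0]
width: 0.009
t 14.27 p [ 0.22  -0.047  0.736] loc [-0.499 -0.012  0.736] F(loc) [-0.426 -0.177 -0.01 ] w 0.009 q [ 1.733 -0.559  1.25  -1.171  2.258  2.436] z(loc) [ 0.732 -0.02  -0.681] x(loc) [ 0.017 -0.999  0.047]
rows [ 0.931  5.614 13.71 ] roll 0.5260233548143504
```

```bash
python3 -c "
from h import *
s=get_state();M=rot(s['tool_rot']);print(M.T@np.array([.25,0.03,.0])/.04)"
python3 -m crank '[[0.1,-0.8,0.7,0],[0.1,-0.8,0.7,0],[0.1,-0.8,0.7,0],[0.1,-0.8,0.7,0]]'
python3 -c "
from h import *
st()"
```

```text
[-0.947 -4.276  4.522]
clock: 14.6
tool_pos: [0.237, -0.0422, 0.7296]
tool_rot: [-0.267, 0.676, -0.623, 0.289]
force: [-0.3, 4.2, 0.0]
width: 0.005
t 14.6 p [ 0.237 -0.042  0.73 ] loc [-0.483 -0.006  0.73 ] F(loc) [-0.487  4.231  0.047] w 0.005 q [ 2.112 -0.58   1.259 -1.343  2.451  2.499] z(loc) [ 0.723  0.036 -0.69 ] x(loc) [ 0.104 -0.993  0.057]
```

The wrist passed beside the base axis and j1 swung (j4 is at its limit). I'll fit the kinematics from the recorded states so I can bring the wrist back across cleanly.

```bash
cat > kin.py <<'E'
from h import *
from scipy.optimize import least_squares
D=np.array([[.32,1.566,1.257,.5751,.239],[.419,1.38,1.342,.6414,.251],[.471,1.508,1.162,.6418,.1687],[.456,1.433,1.249,.6502,.2067],[.397,1.078,1.655,.65,.3899],[.914,.222,1.984,.864,.344],[.349,.215,2.539,.4588,.7249],[.2,.214,2.625,.34,.7829],[.079,.214,2.626,.26,.8191],[-.555,.214,2.625,-.193,.8412]])
def f(p):
    a,b,L,h,e,o=p; A=D[:,0];B=A+D[:,1];C=B+D[:,2]
    r=o+a*np.sin(A)+b*np.sin(B)+e*np.cos(B)+L*np.sin(C); z=h+a*np.cos(A)+b*np.cos(B)-e*np.sin(B)+L*np.cos(C)
    return np.r_[r-D[:,3],z-D[:,4]]
sol=least_squares(f,[.4,.4,.2,.3,0,0]); a,b,L,h,e,o=sol.x
def Ry(t): return R.from_euler('y',t).as_matrix()
def Rz(t): return R.from_euler('z',t).as_matrix()
def fk(q):
    R1=Rz(q[0]); A=R1@Ry(q[1]); B=A@Ry(q[2]); W=R1@[o,0,h]+A@[0,0,a]+B@[e,0,b]
    C=B@Rz(q[3])@Ry(q[4]); return W, W+C@[0,0,L], C@Rz(q[5])
lo=np.array([-3.11,-.84,.21,-1.34,.05,-2.56]);hi=np.array([3.11,2.01,2.61,4.49,2.63,2.56])
E
python3 - <<'E'
from kin import *
print('params a b L h e o',sol.x,'rms',np.abs(sol.fun).max())
s=get_state(); W,P,C=fk(s['qpos']); print(W,P,s['tool_pos']); print(C); print(rot(s['tool_rot'])); st()
E
```

```text
params a b L h e o [0.591 0.417 0.31  0.14  0.025 0.   ] rms 0.000699196292508586
[ 0.022 -0.036  0.943] [ 0.246 -0.036  0.729] [ 0.237 -0.042  0.73 ]
[[-0.056  0.688  0.724]
 [ 0.997  0.08   0.001]
 [-0.057  0.722 -0.69 ]]
[[ 0.056 -0.688  0.724]
 [-0.997 -0.08   0.001]
 [ 0.057 -0.722 -0.69 ]]
t 14.6 p [ 0.237 -0.042  0.73 ] loc [-0.483 -0.006  0.73 ] F(loc) [-0.487  4.231  0.047] w 0.005 q [ 2.112 -0.58   1.259 -1.343  2.451  2.499] z(loc) [ 0.723  0.036 -0.69 ] x(loc) [ 0.104 -0.993  0.057]
```

```bash
python3 -m crank '[[-0.2,0.4,-0.6,0],[-0.3,0.8,-1.3,0],[-0.5,1.2,-2,0],[-0.8,1.6,-2.6,0],[-1.05,1.8,-3.05,0],[-1.05,1.8,-3.05,0],[-1.05,1.8,-3.05,0],[-1.05,1.8,-3.05,0],[-1.05,1.8,-3.05,0]]'
python3 - <<'E'
from kin import *
st(); s=get_state(); W,P,C=fk(s['qpos']); print('wrist',W)
# roll wanted and where TCP should be for wrist at (0.2,-.008,.9), same orientation
j=rot(s['tool_rot']).T@ya; print('roll',(np.degrees(np.arctan2(j[1],j[0]))+90)%180-90)
E
```

```text
clock: 15.35
tool_pos: [0.1427, -0.0447, 0.7325]
tool_rot: [-0.251, 0.684, -0.625, 0.279]
force: [-0.7, -1.3, -0.9]
width: 0.005
t 15.35 p [ 0.143 -0.045  0.732] loc [-0.577 -0.013  0.732] F(loc) [-0.67  -1.332 -0.901] w 0.005 q [ 0.669 -0.611  1.208 -0.472  1.864  1.851] z(loc) [ 0.695  0.029 -0.719] x(loc) [ 0.111 -0.992  0.067]
wrist [-0.066 -0.052  0.955]
roll 7.235518807540416
```

```bash
python3 -c "
from h import *
go([.06,-.001,.75],ya)"
```

```text
rows [-1.188  1.077 -1.758] roll 1.447103761508083
```

```bash
python3 -m crank '[[-0.4,0.5,-0.6,0.3],[-0.8,0.8,-1.2,0.7],[-1.2,1.1,-1.75,1],[-1.2,1.1,-1.75,1.4],[-1.2,1.1,-1.75,1.4],[-1.2,1.1,-1.75,1.4],[-1.2,1.1,-1.75,1.4]]'
python3 - <<'E'
from kin import *
st(); s=get_state(); W,P,C=fk(s['qpos']); print('wrist',W,P); print(rot(s['tool_rot']))
T0=W; go(s['tool_pos']+np.array([.30,0,.0])-np.array([0,W[1],0]),ya)
E
```

```text
clock: 15.93
tool_pos: [0.0611, -0.0009, 0.7485]
tool_rot: [0.267, -0.645, 0.667, -0.262]
force: [-0.0, -0.2, 0.0]
width: 0.006
t 15.93 p [ 0.061 -0.001  0.749] loc [-0.66   0.027  0.749] F(loc) [-0.007 -0.208  0.006] w 0.006 q [ 0.069 -0.656  1.114 -0.057  1.918  1.632] z(loc) [ 0.693  0.028 -0.72 ] x(loc) [ 0.022 -1.    -0.017]
wrist [-0.153 -0.011  0.971] [ 0.062 -0.012  0.748]
[[-0.027 -0.72   0.694]
 [-0.999  0.031 -0.006]
 [-0.017 -0.694 -0.72 ]]
rows [-0.462 -5.39   5.201] roll 0.04228643226093141
```

The fit shows a constant lateral offset of about 11.5 mm, so the wrist should cross the axis at y = +11.5 mm to keep j1 at 0.

```bash
python3 -m crank '[[-0.28,0,0,0],[-0.28,0,0,0],[-0.28,0,0,0],[-0.3,-0.6,0.6,0],[-0.33,-1.2,1.15,0],[-0.35,-1.8,1.7,0]]'
python3 - <<'E'
from kin import *
st(); s=get_state(); W,P,C=fk(s['qpos']); print('wrist',W+Rz(s['qpos'][0])@[0,.0115,0]); go([.42,.0105,.75],ya)
E
```

```text
clock: 16.43
tool_pos: [0.1619, 0.0109, 0.7494]
tool_rot: [0.267, -0.646, 0.665, -0.262]
force: [0.1, 0.2, 0.1]
width: 0.004
t 16.43 p [0.162 0.011 0.749] loc [-0.56   0.044  0.749] F(loc) [0.067 0.235 0.099] w 0.004 q [-0.007 -0.553  1.156  0.002  1.772  1.594] z(loc) [ 0.693  0.03  -0.72 ] x(loc) [ 0.026 -0.999 -0.017]
wrist [-0.053  0.012  0.972]
rows [-0.135 -4.657  4.465] roll 0.08266716448918601
```

j1 is near 0 with the wrist on the line, so I'll cross now.

```bash
python3 -m crank '[[0,-0.7,0.67,0],[-0.05,-1.4,1.34,0],[-0.1,-2.1,2,0],[-0.1,-2.8,2.7,0],[-0.13,-3.5,3.4,0],[-0.13,-4.2,4,0],[-0.13,-4.65,4.45,0],[-0.13,-4.65,4.45,0]]'
python3 - <<'E'
from kin import *
st(); go(wor([-.25,-.07,.2]),ya)
E
```

```text
clock: 17.1
tool_pos: [0.4263, 0.0123, 0.7443]
tool_rot: [0.263, -0.649, 0.665, -0.258]
force: [-0.2, -0.2, -1.7]
width: 0.007
t 17.1 p [0.426 0.012 0.744] loc [-0.296  0.058  0.744] F(loc) [-0.223 -0.186 -1.663] w 0.007 q [ 0.005 -0.205  1.071 -0.005  1.52   1.599] z(loc) [ 0.684  0.032 -0.728] x(loc) [ 0.03  -0.999 -0.016]
rows [ 3.445  8.52  10.596] roll 0.13096475802274768
```

```bash
python3 -m crank '[[3.45,8.5,10.6,0],[3.45,8.5,10.6,0],[3.45,8.5,10.6,0],[3.45,8.5,10.6,0],[3.45,8.5,10.6,0],[3.45,8.5,10.6,0],[3.45,8.5,10.6,0],[3.45,8.5,10.6,0],[3.45,8.5,10.6,0],[3.45,8.5,10.6,0],[3.45,8.5,10.6,0],[3.45,8.5,10.6,0],[3.45,8.5,10.6,0],[3.45,8.5,10.6,0],[3.45,8.5,10.6,0],[3.45,8.5,10.6,0],[3.45,8.5,10.6,0]]'
python3 - <<'E'
from kin import *
st()
s=get_state(); M=rot(s['tool_rot'])
print('corner offset (loc)',S@(M@np.array([0,-.016,.025])),'edge-line slope',(S@M[:,2]))
E
```

```text
clock: 18.52
tool_pos: [0.4664, -0.1158, 0.1988]
tool_rot: [0.263, -0.651, 0.665, -0.255]
force: [0.3, -0.1, -0.3]
width: 0.003
t 18.52 p [ 0.466 -0.116  0.199] loc [-0.25  -0.068  0.199] F(loc) [ 0.262 -0.044 -0.313] w 0.003 q [-0.471 -0.008  2.341  1.234  0.337  0.022] z(loc) [ 0.682  0.036 -0.731] x(loc) [ 0.034 -0.999 -0.018]
corner offset (loc) [ 0.029  0.001 -0.007] edge-line slope [ 0.682  0.036 -0.731]
```

```bash
python3 - <<'E'
from kin import *
s=get_state(); M=rot(s['tool_rot'])
def ik(p,q0,M=M):
    def g(q):
        W,P,C=fk(q); off=Rz(q[0])@[0,.0115,0]; Cc=C@Rz(np.pi)
        return np.r_[(P+off-p)*10,(Cc-M).ravel()]
    r=least_squares(g,q0,bounds=(lo,hi)); return r.x,r.cost
for l in ([-.25,-.07,.2],[-.19,-.07,.13],[-.1224,-.07,.107],[-.1224,.04,.107],[-.1,.05,.2],[0,.05,.3],[.05,.05,.33]):
    for q0 in ([-.4,.2,2.3,1.5,.3,0],[-.2,.3,2.3,3.1,.3,-1.5]):
        x,c=ik(wor(l),np.array(q0)); print(l,x,'cost %.1e'%c)
E
python3 -c "
from h import *
go(wor([-.19,-.07,.13]),ya)"
```

```text
[-0.25, -0.07, 0.2] [-0.477 -0.009  2.337  1.221  0.343  0.031] cost 5.1e-21
[-0.25, -0.07, 0.2] [-0.477 -0.009  2.337  1.221  0.343  0.031] cost 5.2e-26
[-0.19, -0.07, 0.13] [-0.403  0.216  2.339  1.979  0.299 -0.705] cost 7.6e-22
[-0.19, -0.07, 0.13] [-0.403  0.216  2.339  1.979  0.299 -0.705] cost 3.7e-21
[-0.1224, -0.07, 0.107] [-0.344  0.339  2.23   2.122  0.277 -0.803] cost 2.0e-21
[-0.1224, -0.07, 0.107] [-0.344  0.339  2.23   2.122  0.277 -0.803] cost 1.5e-21
[-0.1224, 0.04, 0.107] [-0.068  0.323  2.261  2.888  0.199 -1.349] cost 7.7e-22
[-0.1224, 0.04, 0.107] [-0.068  0.323  2.261  2.888  0.199 -1.349] cost 1.9e-19
[-0.1, 0.05, 0.2] [-0.043  0.192  2.099  0.312  0.105  1.251] cost 5.5e-25
[-0.1, 0.05, 0.2] [-0.043  0.192  2.099  0.312  0.105  1.251] cost 4.7e-21
[0, 0.05, 0.3] [-0.044  0.234  1.745  0.082  0.413  1.486] cost 4.7e-30
[0, 0.05, 0.3] [-0.044  0.234  1.745  0.082  0.413  1.486] cost 6.0e-30
[0.05, 0.05, 0.33] [-0.044  0.291  1.586  0.068  0.514  1.502] cost 1.2e-21
[0.05, 0.05, 0.33] [-0.044  0.291  1.586  0.068  0.514  1.502] cost 8.9e-31
rows [0.131 0.082 2.274] roll 0.14489901517287648
```

```bash
python3 -m crank '[[0,0,0.4,0.15],[0.05,0,0.8,0.15],[0.1,0.05,1.2,0.15],[0.13,0.08,1.6,0.15],[0.13,0.08,2,0.15],[0.13,0.08,2.27,0.15],[0.13,0.08,2.27,0.15],[0.13,0.08,2.27,0.15]]'
python3 -c "
from h import *
st(); go(wor([-.125,-.07,.105]),ya)"
```

```text
clock: 19.18
tool_pos: [0.527, -0.1194, 0.1314]
tool_rot: [0.266, -0.647, 0.668, -0.254]
force: [0.7, -0.5, -0.7]
width: -0.001
t 19.18 p [ 0.527 -0.119  0.131] loc [-0.189 -0.069  0.131] F(loc) [ 0.738 -0.479 -0.686] w -0.001 q [-0.401  0.214  2.338  1.974  0.3   -0.687] z(loc) [ 0.683  0.038 -0.73 ] x(loc) [ 0.027 -0.999 -0.027]
rows [ 0.094 -0.72   1.574] roll 0.020464027210977065
```

```bash
python3 -m crank '[[0,-0.2,0.4,0],[0.05,-0.4,0.8,0],[0.1,-0.6,1.2,0],[0.1,-0.75,1.5,0],[0.1,-0.79,1.65,0],[0.1,-0.79,1.65,0],[0.1,-0.79,1.65,0]]'
python3 -c "
from h import *
st(); c=camera('side'); cv2.imwrite('pics/s5.png',cv2.resize(c['frame'][100:260,230:390,::-1],(600,600)))"
```

```text
clock: 19.77
tool_pos: [0.5947, -0.1237, 0.1054]
tool_rot: [0.266, -0.647, 0.668, -0.254]
force: [0.2, -0.1, -0.6]
width: 0.004
t 19.77 p [ 0.595 -0.124  0.105] loc [-0.121 -0.07   0.105] F(loc) [ 0.236 -0.073 -0.605] w 0.004 q [-0.346  0.344  2.231  2.138  0.284 -0.81 ] z(loc) [ 0.683  0.038 -0.729] x(loc) [ 0.028 -0.999 -0.026]
```

View pics/s5.png

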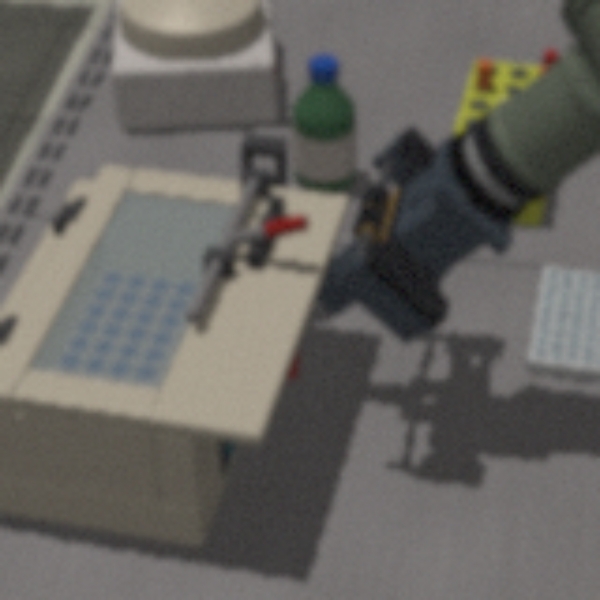

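The side view shows the bolt free of the staple with its handle resting on the guide block, the finger under the lid edge at (330,290), and the catch at (293,365). I'll sweep towards +y and watch the force.

```bash
F='import h;h.st()'; python3 -m crank '[[-0.2,0,0.01,0],[-0.4,0,0.02,0],[-0.6,0,0.02,0],[-0.8,0,0.03,0],[-1,0,0.04,0],[-1.2,0,0.05,0],[-1.2,0,0.05,0]]'
python3 -m crank '[[-0.1,0,0,0],[-0.2,0,0.01,0],[-0.3,0,0.01,0],[-0.3,0,0.01,0]]'
python3 -m crank '[[-0.1,0,0,0],[-0.2,0,0.01,0],[-0.2,0,0.01,0]]'; python3 -c "$F"
```

```text
clock: 20.4
tool_pos: [0.596, -0.0748, 0.1058]
tool_rot: [0.266, -0.647, 0.667, -0.254]
force: [0.1, -0.5, -0.8]
width: 0.006
clock: 20.73
tool_pos: [0.596, -0.0626, 0.1062]
tool_rot: [0.267, -0.648, 0.667, -0.254]
force: [0.1, -1.1, 0.1]
width: 0.002
clock: 20.98
tool_pos: [0.5961, -0.0546, 0.1064]
tool_rot: [0.267, -0.647, 0.667, -0.254]
force: [-0.3, -0.0, 0.2]
width: 0.008
t 20.98 p [ 0.596 -0.055  0.106] loc [-0.123 -0.001  0.106] F(loc) [-0.28  -0.037  0.175] w 0.008 q [-0.176  0.326  2.262  2.556  0.23  -1.094] z(loc) [ 0.684  0.039 -0.729] x(loc) [ 0.029 -0.999 -0.027]
```

```bash
F='import h;h.st()'; for i in 1; do python3 -m crank '[[-0.1,0,0,0],[-0.15,0,0.01,0],[-0.15,0,0.01,0]]'; python3 -c "$F"; done
python3 -m crank '[[-0.1,0,0,0],[-0.15,0,0.01,0],[-0.15,0,0.01,0]]'
python3 -m crank '[[-0.1,0,0,0],[-0.15,0,0.01,0],[-0.15,0,0.01,0]]'; python3 -c "$F"
```

```text
clock: 21.23
tool_pos: [0.5964, -0.0487, 0.1064]
tool_rot: [0.267, -0.647, 0.667, -0.254]
force: [-0.0, -0.1, -0.7]
width: 0.005
t 21.23 p [ 0.596 -0.049  0.106] loc [-0.123  0.005  0.106] F(loc) [-0.023 -0.077 -0.696] w 0.005 q [-0.161  0.326  2.264  2.599  0.227 -1.126] z(loc) [ 0.684  0.039 -0.729] x(loc) [ 0.029 -0.999 -0.027]
clock: 21.48
tool_pos: [0.5954, -0.0439, 0.1056]
tool_rot: [0.265, -0.647, 0.669, -0.254]
force: [-4.2, -6.0, 2.6]
width: 0.005
clock: 21.73
tool_pos: [0.5942, -0.0394, 0.1047]
tool_rot: [0.264, -0.646, 0.671, -0.253]
force: [-6.4, -8.2, 2.2]
width: 0.003
t 21.73 p [ 0.594 -0.039  0.105] loc [-0.126  0.015  0.105] F(loc) [-5.991 -8.468  2.209] w 0.003 q [-0.134  0.324  2.268  2.693  0.214 -1.192] z(loc) [ 0.679  0.034 -0.733] x(loc) [ 0.022 -0.999 -0.027]
```

Contact is at TCP y ≈ +7 mm. I'll push the catch on to about 20 mm.

```bash
F='import h;h.st()'; python3 -m crank '[[-0.1,0,0.02,0],[-0.2,-0.03,0.04,0],[-0.3,-0.03,0.05,0],[-0.36,-0.03,0.05,0],[-0.36,-0.03,0.05,0],[-0.36,-0.03,0.05,0]]'; python3 -c "$F"
```

```text
clock: 22.23
tool_pos: [0.5936, -0.0271, 0.1023]
tool_rot: [0.26, -0.645, 0.673, -0.251]
force: [-8.2, -10.2, 2.1]
width: 0.004
t 22.23 p [ 0.594 -0.027  0.102] loc [-0.127  0.027  0.102] F(loc) [ -7.739 -10.593   2.135] w 0.004 q [-0.099  0.326  2.268  2.81   0.2   -1.277] z(loc) [ 0.673  0.031 -0.739] x(loc) [ 0.016 -0.999 -0.027]
```

```bash
F='import h;h.st()'; python3 -m crank '[[-0.05,-0.07,-0.05,0],[-0.06,-0.14,-0.1,0],[-0.07,-0.22,-0.16,0],[-0.07,-0.3,-0.22,0],[-0.07,-0.37,-0.27,0],[-0.07,-0.37,-0.27,0]]'; python3 -c "$F"
```

```text
clock: 22.73
tool_pos: [0.5944, -0.0266, 0.1177]
tool_rot: [0.257, -0.645, 0.675, -0.249]
force: [-2.8, -6.0, -3.0]
width: 0.003
t 22.73 p [ 0.594 -0.027  0.118] loc [-0.126  0.027  0.118] F(loc) [-2.524 -6.162 -3.018] w 0.003 q [-0.094  0.294  2.243  2.705  0.138 -1.164] z(loc) [ 0.667  0.027 -0.745] x(loc) [ 0.012 -1.    -0.026]
```

```bash
F='import h;h.st()'; python3 -m crank '[[-0.07,-0.05,-0.06,0],[-0.08,-0.11,-0.12,0],[-0.08,-0.17,-0.19,0],[-0.08,-0.23,-0.26,0],[-0.09,-0.3,-0.33,0],[-0.09,-0.36,-0.4,0],[-0.09,-0.43,-0.48,0],[-0.09,-0.43,-0.48,0]]'; python3 -c "$F
from h import *
c=camera('side'); cv2.imwrite('pics/s6.png',cv2.resize(c['frame'][100:260,230:390,::-1],(600,600)))
W=cloud(c); f=c['frame'].astype(int)
m=(f.min(-1)>130)&(f[...,0]>f[...,2]+8); P=(W[m]-O)@S.T
P=P[(P[:,0]>-.125)&(P[:,0]<.05)&(P[:,1]>.04)&(P[:,1]<.14)&(P[:,2]>.12)]
print('lid fit slope',np.polyfit(P[:,0],P[:,2],1),len(P))"
```

```text
clock: 23.4
tool_pos: [0.592, -0.0256, 0.1412]
tool_rot: [0.253, -0.645, 0.677, -0.248]
force: [-2.8, -4.4, -4.7]
width: 0.004
t 23.4 p [ 0.592 -0.026  0.141] loc [-0.129  0.028  0.141] F(loc) [-2.602 -4.562 -4.674] w 0.004 q [-0.088  0.246  2.216  2.282  0.065 -0.734] z(loc) [ 0.662  0.023 -0.75 ] x(loc) [ 0.009 -1.    -0.023]
lid fit slope [-0.107  0.148] 882
```

View pics/s6.png

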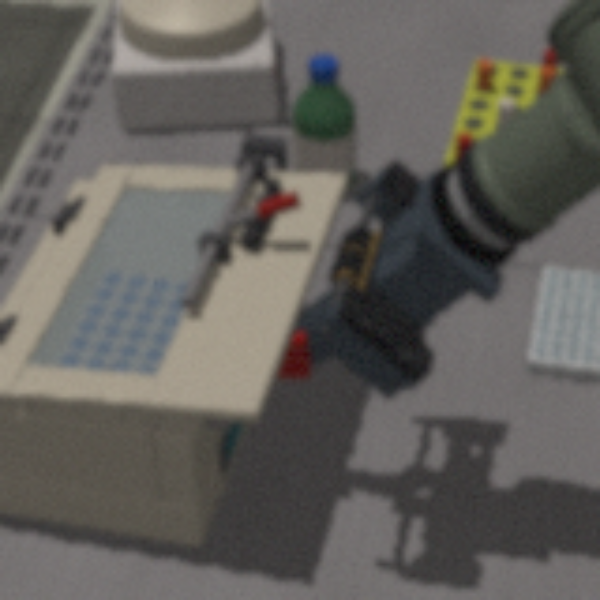

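The lid is up at 0.107 rad, about 22 mm at the edge. The red catch at (297,355) is held aside. I'll continue along the hinge arc.

```bash
F='import h;h.st()'; python3 -m crank '[[-0.05,-0.1,-0.1,0],[-0.05,-0.2,-0.19,0],[-0.05,-0.3,-0.28,0],[-0.05,-0.4,-0.36,0],[-0.06,-0.5,-0.44,0],[-0.06,-0.62,-0.52,0],[-0.06,-0.74,-0.6,0],[-0.07,-0.87,-0.68,0],[-0.07,-1,-0.74,0],[-0.07,-1.14,-0.8,0],[-0.07,-1.29,-0.86,0],[-0.07,-1.29,-0.86,0],[-0.07,-1.29,-0.86,0]]'; python3 -c "$F
from h import *
c=camera('side')
W=cloud(c); f=c['frame'].astype(int)
m=(f.min(-1)>120)&(f[...,0]>f[...,2]+8); P=(W[m]-O)@S.T
P=P[(P[:,0]>-.125)&(P[:,0]<.05)&(P[:,1]>.05)&(P[:,1]<.13)&(P[:,2]>.14)]
print('lid fit slope',np.polyfit(P[:,0],P[:,2],1),len(P))"
```

```text
clock: 24.53
tool_pos: [0.6019, -0.0256, 0.1966]
tool_rot: [0.248, -0.647, 0.679, -0.243]
force: [-20.2, -12.3, 2.7]
width: 0.002
t 24.53 p [ 0.602 -0.026  0.197] loc [-0.119  0.029  0.197] F(loc) [-19.56  -13.302   2.652] w 0.002 q [-0.086  0.171  2.111  0.308  0.16   1.246] z(loc) [ 0.651  0.024 -0.759] x(loc) [ 0.009 -1.    -0.024]
lid fit slope [-0.38   0.176] 639
```

The lid is at about 0.36 rad, past the catch, but side force is building. I'll let go of the catch, since the stiff hinge holds the lid, and continue from a clear spot to its right.

```bash
F='import h;h.st()'; python3 -m crank '[[0.1,0.1,-0.08,0],[0.2,0.19,-0.16,0],[0.5,0.25,-0.2,0],[0.9,0.25,-0.2,0],[1.3,0.25,-0.2,0],[1.5,0.25,-0.2,0],[1.5,0.25,-0.2,0],[1.5,0.25,-0.2,0]]'; python3 -c "$F
from h import *
c=camera('side'); cv2.imwrite('pics/s7.png',cv2.resize(c['frame'][80:260,220:400,::-1],(600,600)))
W=cloud(c); f=c['frame'].astype(int)
m=(f.min(-1)>120)&(f[...,0]>f[...,2]+8); P=(W[m]-O)@S.T
P=P[(P[:,0]>-.125)&(P[:,0]<.05)&(P[:,1]>.05)&(P[:,1]<.13)&(P[:,2]>.14)]
print('lid fit slope',np.polyfit(P[:,0],P[:,2],1),len(P))"
```

```text
clock: 25.25
tool_pos: [0.5866, -0.085, 0.1948]
tool_rot: [0.249, -0.647, 0.679, -0.242]
force: [-1.4, 0.5, -0.2]
width: 0.008
t 25.25 p [ 0.587 -0.085  0.195] loc [-0.131 -0.031  0.195] F(loc) [-1.377  0.423 -0.178] w 0.008 q [-0.241  0.163  2.127  0.77   0.215  0.675] z(loc) [ 0.651  0.024 -0.759] x(loc) [ 0.008 -1.    -0.025]
lid fit slope [-0.378  0.176] 643
```

View pics/s7.png

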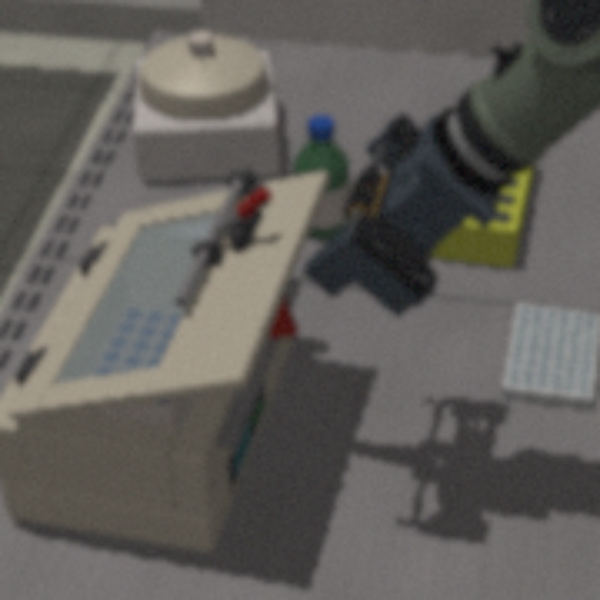

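The picture shows the lid standing by itself at about 21°, the catch at (283,320), and the finger clear of it. I'll re-enter deeper under the lid.

```bash
F='import h;h.st()'; python3 -m crank '[[0,0.25,0.28,0],[0,0.49,0.57,0],[0,0.3,0.75,0],[0,0.1,0.9,0],[0,-0.06,1.08,0],[0,-0.06,1.08,0],[0,-0.06,1.08,0]]'; python3 -c "$F"
python3 -m crank '[[0,-0.15,-0.18,0],[0,-0.3,-0.3,0],[0,-0.57,-0.43,0],[0,-0.84,-0.53,0],[0,-1.11,-0.65,0],[0,-1.38,-0.76,0],[0,-1.38,-0.76,0]]'; python3 -c "$F"
```

```text
clock: 25.88
tool_pos: [0.6173, -0.0844, 0.1638]
tool_rot: [0.249, -0.647, 0.679, -0.242]
force: [-0.0, -0.1, 0.3]
width: 0.001
t 25.88 p [ 0.617 -0.084  0.164] loc [-0.101 -0.029  0.164] F(loc) [ 0.002 -0.13   0.251] w 0.001 q [-0.223  0.252  2.109  1.036  0.162  0.415] z(loc) [ 0.651  0.026 -0.759] x(loc) [ 0.01  -1.    -0.025]
clock: 26.47
tool_pos: [0.6375, -0.0851, 0.2217]
tool_rot: [0.248, -0.649, 0.678, -0.239]
force: [-4.9, 2.5, -1.4]
width: 0.006
t 26.47 p [ 0.638 -0.085  0.222] loc [-0.08  -0.029  0.222] F(loc) [-5.003  2.249 -1.416] w 0.006 q [-0.217  0.202  1.985  0.489  0.294  0.978] z(loc) [ 0.647  0.028 -0.762] x(loc) [ 0.013 -1.    -0.026]
```

```bash
F='import h;h.st()'; python3 -m crank '[[0,-0.28,-0.07,0],[0,-0.55,-0.13,0],[0,-0.83,-0.18,0],[0,-1.1,-0.21,0],[0,-1.38,-0.23,0],[0,-1.68,-0.22,0],[0,-1.97,-0.21,0],[0,-1.97,-0.21,0]]'; python3 -c "$F"
python3 -m crank '[[0,-0.2,0.05,0],[0,-0.4,0.09,0],[0,-0.6,0.13,0],[0,-0.83,0.18,0],[0,-1.03,0.24,0],[0,-1.2,0.3,0],[0,-1.2,0.3,0]]'; python3 -c "$F
from h import *
c=camera('side'); cv2.imwrite('pics/s8.png',cv2.resize(c['frame'][60:260,200:400,::-1],(600,600)))"
```

```text
clock: 27.13
tool_pos: [0.6911, -0.0877, 0.2777]
tool_rot: [0.247, -0.65, 0.679, -0.237]
force: [-1.8, 1.6, -2.0]
width: 0.004
t 27.13 p [ 0.691 -0.088  0.278] loc [-0.027 -0.029  0.278] F(loc) [-1.921  1.477 -1.986] w 0.004 q [-0.199  0.226  1.788  0.292  0.454  1.198] z(loc) [ 0.643  0.03  -0.765] x(loc) [ 0.014 -1.    -0.027]
clock: 27.72
tool_pos: [0.7346, -0.0895, 0.2976]
tool_rot: [0.246, -0.65, 0.679, -0.236]
force: [-2.3, 0.1, -2.2]
width: 0.005
t 27.72 p [ 0.735 -0.09   0.298] loc [ 0.017 -0.029  0.298] F(loc) [-2.284  0.019 -2.185] w 0.005 q [-0.187  0.278  1.66   0.237  0.529  1.265] z(loc) [ 0.64   0.031 -0.768] x(loc) [ 0.015 -0.999 -0.027]
```

View pics/s8.png

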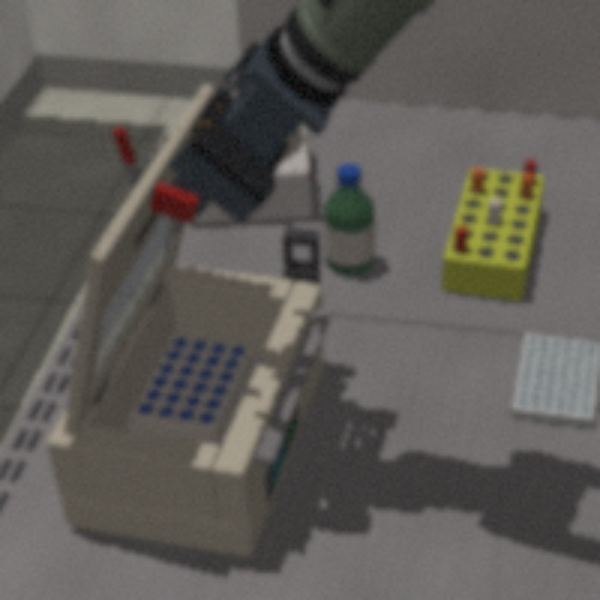

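The lid stands steeply open, with the plate visible inside and the bolt handle at (124,145). I'll back off and measure.

```bash
python3 -m crank '[[0,0.2,-0.16,0],[0,0.5,-0.4,0],[0,0.9,-0.75,0],[0,1.4,-1.15,0],[0,1.9,-1.55,0],[0,2.7,-2.2,0],[0,3.5,-2.9,0],[0,3.5,-2.9,0],[0,3.5,-2.9,0],[0,3.5,-2.9,0]]'; python3 -c "
from h import *
st(); s=get_state()
c=camera('side'); W=cloud(c); f=c['frame'].astype(int)
P=(W.reshape(-1,3)-O)@S.T; k=(P[:,1]>.05)&(P[:,1]<.137)&(P[:,2]>.16)&(P[:,0]>-.1)&(P[:,0]<.14)&(f.reshape(-1,3).min(-1)>90)
p=np.polyfit(P[k][:,2],P[k][:,0],1); print('lid angle ~',np.arctan2(1,-p[0]),k.sum())
ft=f; red=(f[...,0]>90)&(f[...,0]>1.8*f[...,1])&(f[...,0]>1.8*f[...,2])
n,l,sx,ct=cv2.connectedComponentsWithStats(red.astype(np.uint8))
for i in range(1,n):
    if sx[i][4]>8: print(sx[i],(np.nanmedian(W[l==i],0)-O)@S.T)
for nm in ['tube_rack','tips_blue','tips_pink','microplate','reservoir','bottle']:
    r=search_frame(c,nm)[:1]; print(nm,[(round(q['score'],2),px(c,q['centre'])) for q in r])
c=camera('side'); cv2.imwrite('pics/s9.png',cv2.resize(c['frame'][60:260,200:400,::-1],(600,600)))"
```

```text
clock: 28.6
tool_pos: [0.5534, -0.0839, 0.2991]
tool_rot: [0.247, -0.649, 0.679, -0.238]
force: [-0.1, -0.3, 0.5]
width: 0.006
t 28.6 p [ 0.553 -0.084  0.299] loc [-0.164 -0.032  0.299] F(loc) [-0.036 -0.296  0.508] w 0.006 q [-0.263 -0.011  2.009  0.362  0.486  1.089] z(loc) [ 0.645  0.029 -0.764] x(loc) [ 0.014 -1.    -0.026]
lid angle ~ 1.2853625058005511 147
[228 107  10   9  31] [ 0.11  -0.049  0.309]
[375 114   3   7  13] [-0.241 -0.464  0.079]
[252 121  14   7  49] [0.016 0.022 0.323]
[  71  249   77  112 1013] [0.17  0.507 0.201]
[173 303  24  20 340] [0.116 0.388 0.006]
[160 331  25  24 401] [0.108 0.469 0.007]
[144 364  27  26 467] [0.103 0.548 0.007]
tube_rack [(0.58, array([ 0.472, -0.37 ,  0.05 ]))]
tips_blue [(0.64, array([0.433, 0.45 , 0.075]))]
tips_pink [(0.83, array([0.615, 0.454, 0.075]))]
microplate [(0.64, array([ 0.398, -0.218,  0.016]))]
reservoir [(0.63, array([0.384, 0.199, 0.004]))]
bottle [(0.79, array([ 0.646, -0.379,  0.07 ]))]
```

View pics/s9.png

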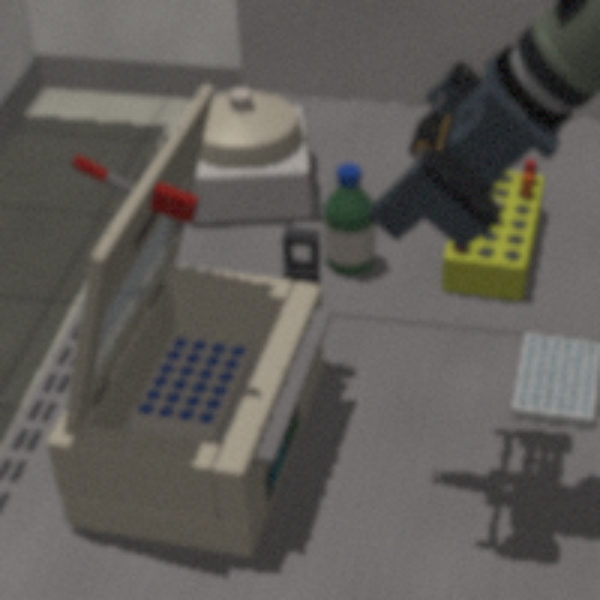

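```bash
python3 -m crank '[[0,0,0,0],[0,0,0,0],[0,0,0,0],[0,0,0,0],[0,0,0,0],[0,0,0,0]]'; python3 -c "
from h import *
c=camera('side'); W=cloud(c); f=c['frame'].astype(int)
P=(W.reshape(-1,3)-O)@S.T; k=(P[:,1]>.05)&(P[:,1]<.137)&(P[:,2]>.16)&(P[:,0]>-.1)&(P[:,0]<.14)&(f.reshape(-1,3).min(-1)>90)
p=np.polyfit(P[k][:,2],P[k][:,0],1); print('lid angle ~',np.arctan2(1,-p[0]))
red=(f[...,0]>90)&(f[...,0]>1.8*f[...,1])&(f[...,0]>1.8*f[...,2])
print('sleeve',(np.nanmedian(W[100:118,220:240][red[100:118,220:240]],0)-O)@S.T)
st(); print(finish_job())"
```

```text
clock: 29.5
tool_pos: [0.5533, -0.0834, 0.2967]
tool_rot: [0.246, -0.65, 0.679, -0.236]
force: [-0.6, -0.1, 0.3]
width: 0.003
lid angle ~ 1.2844688498841432
sleeve [ 0.125 -0.047  0.294]
t 29.55 p [ 0.553 -0.083  0.297] loc [-0.165 -0.031  0.297] F(loc) [-0.276 -0.407 -0.174] w 0.002 q [-0.263 -0.008  2.009  0.362  0.489  1.089] z(loc) [ 0.64   0.031 -0.768] x(loc) [ 0.015 -0.999 -0.028]
the job is handed in; nothing more can be done
None
```

The shaker is open and the job is handed in at 29.6 s of the 58 s allowed; no verdict was reported.

**What I did**
- **Bolt:** I lifted the handle out of its notch, drew the bolt 45 mm to its stop with the lid still down, and let it rest on the guide block.
- **Tool tilt:** The rows cannot tilt the tool, so I leaned it forward by driving joint 5 against its limit, high up. On the way back the wrist passed beside the base axis and joint 1 swung with joint 4 at its limit. I corrected this in free air and touched nothing.
- **Catch and lid:** Sweeping from the right, I felt the catch about 7 mm left of mid-width (tool position), pushed it about 20 mm aside and lifted the lid past it. At about 0.36 rad the force had reached about 24 N, so I let go of the catch and raised the lid the rest of the way from a clear spot to its right.

**Last checks**
- **Lid:** The camera put it at about 1.28 rad, the same in two readings 0.9 s apart. The finger's path suggested about 1.2 rad; either is above the required 1.0.
- **Bolt:** The sleeve is 43–45 mm from its starting place, above the required 36 mm.
- **Robot:** It stands clear, with under 1 N on the tool.
- **Bystanders:** Five of the six were within about 8 mm of their first readings, as close as the camera can tell. The tube rack's reading differed by about 24 mm, but the arm partly hid it and never touched it, so I put that down to the detector.

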